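# Find the loose terminal bolt and hold its cover open

## Task

Take the voltage tester off the terminal box and lay it level along its raised rest, seated between the prongs of both saddles. Then tap the brass bolts until you find the loose one, which sinks and stays down, and lift the red cover right behind that bolt well open, more than 45 degrees. Finish while still holding that cover open with the gripper; never open another cover, and leave the battery, the adapter and the probe cap alone.

Things in the scene. Friction and masses are not known exactly. Their poses are not given: they have to be found in the camera images.
- unit: Terminal box fixed to the bench: black housing with a grey deck, 170 (x) x 240 (y) x 50 mm high. Origin: centre of its underside, on the bench; x points away from the robot side, z up. Along its robot-side edge (x = -55 mm) three round brass bolt heads stand in a row along y at y = +70, 0, -70 mm; straight behind each is that bolt's own red hinged cover with an upright black grip lug (lug centre line at x = +15 mm, same y as its bolt).
- bolt_a_head (a point): Centre of the top face of the left (+y) brass bolt head (20 mm diameter, standing 14 mm above the deck, its top 64 mm above the bench until it sinks). z up, axes as the box.
- bolt_a (a joint): How far the left (+y) bolt has sunk, in m: 0 as found. Two of the three bolts are tight and give less than 2 mm; the loose one, different from time to time and looking the same, sinks 8 mm under a push of more than about 3 N (6 to 10 N is ample) and stays down.
- lug_a (a point): Grip point on the black lug of the left (+y) cover: lug 14 x 14 mm in plan, standing 32 mm above the cover's top; this point is on its centre line, 24 mm above the cover's top and 8 mm below the lug's top (81.5 mm above the bench when shut). The lug's neighbours are 70 mm away along y. Pinched across y here, it may turn between the fingers as the cover lifts.
- hinge_a (a point): Point on the hinge line of the left (+y) cover, which runs along the box's y at x = +62 mm, 53 mm above the bench; shut, the lug point lies 47 mm from it towards the robot side and 28.5 mm above it.
- cap_a (a joint): Opening angle of the left (+y) red cover (60 x 58 x 6 mm, 35 g), in rad: 0 shut, stop at 1.6. The lug side rises and swings over towards +x of the box. A light spring (about 0.02 N m shut, 0.08 N m at 1 rad) shuts it when let go.
- bolt_b_head (a point): Centre of the top face of the middle brass bolt head (20 mm diameter, standing 14 mm above the deck, its top 64 mm above the bench until it sinks). z up, axes as the box.
- bolt_b (a joint): How far the middle bolt has sunk, in m: 0 as found. Two of the three bolts are tight and give less than 2 mm; the loose one, different from time to time and looking the same, sinks 8 mm under a push of more than about 3 N (6 to 10 N is ample) and stays down.
- lug_b (a point): Grip point on the black lug of the middle cover: lug 14 x 14 mm in plan, standing 32 mm above the cover's top; this point is on its centre line, 24 mm above the cover's top and 8 mm below the lug's top (81.5 mm above the bench when shut). The lug's neighbours are 70 mm away along y. Pinched across y here, it may turn between the fingers as the cover lifts.
- hinge_b (a point): Point on the hinge line of the middle cover, which runs along the box's y at x = +62 mm, 53 mm above the bench; shut, the lug point lies 47 mm from it towards the robot side and 28.5 mm above it.
- cap_b (a joint): Opening angle of the middle red cover (60 x 58 x 6 mm, 35 g), in rad: 0 shut, stop at 1.6. The lug side rises and swings over towards +x of the box. A light spring (about 0.02 N m shut, 0.08 N m at 1 rad) shuts it when let go.
- bolt_c_head (a point): Centre of the top face of the right (-y) brass bolt head (20 mm diameter, standing 14 mm above the deck, its top 64 mm above the bench until it sinks). z up, axes as the box.
- bolt_c (a joint): How far the right (-y) bolt has sunk, in m: 0 as found. Two of the three bolts are tight and give less than 2 mm; the loose one, different from time to time and looking the same, sinks 8 mm under a push of more than about 3 N (6 to 10 N is ample) and stays down.
- lug_c (a point): Grip point on the black lug of the right (-y) cover: lug 14 x 14 mm in plan, standing 32 mm above the cover's top; this point is on its centre line, 24 mm above the cover's top and 8 mm below the lug's top (81.5 mm above the bench when shut). The lug's neighbours are 70 mm away along y. Pinched across y here, it may turn between the fingers as the cover lifts.
- hinge_c (a point): Point on the hinge line of the right (-y) cover, which runs along the box's y at x = +62 mm, 53 mm above the bench; shut, the lug point lies 47 mm from it towards the robot side and 28.5 mm above it.
- cap_c (a joint): Opening angle of the right (-y) red cover (60 x 58 x 6 mm, 35 g), in rad: 0 shut, stop at 1.6. The lug side rises and swings over towards +x of the box. A light spring (about 0.02 N m shut, 0.08 N m at 1 rad) shuts it when let go.
- tester_mid (a point): Centre (half-way up) of the loose handheld voltage tester: yellow and black flat bar, body 170 (x) x 26 (y) x 18 (z) mm with a 20 mm black nose at +x, 120 g. At the start it lies on the three bolt heads along the row, its underside 64 mm above the bench. x is its long axis, z up.
- tester: The same tester; origin in the middle of its underside, 9 mm below point tester_mid.
- rest_seat (a point): Raised rest for the tester, fixed to the bench: a dark foot plate 110 x 70 x 8 mm with two narrow aluminium saddles, each 8 mm thick, at x = -40 and +40 mm. This point is midway between them at the height of the saddle floors, 40 mm above the bench. The channel runs along x, 36 mm wide, between prongs 5 mm thick that rise 12 mm above the saddle floor; open between the saddles. A tester lying in it has its centre 9 mm above this point.
- battery: Bystander: loose flat white and yellow battery pack, 90 x 55 x 10 mm; origin in the middle of its underside.
- adapter: Bystander: loose black adapter block, 22 x 50 x 18 mm; origin in the middle of its underside.
- probe_cap: Bystander: loose red probe cap, 18 mm diameter, 22 mm tall; origin in the middle of its underside.

How it is judged:
On the way, in this order (a step that is already met when the one before it is completed fails the run):
1. the tester lies let go in both saddles of its rest (x of tester_mid in the frame of rest_seat between -0.025 and 0.025 m and y of tester_mid in the frame of rest_seat between -0.01 and 0.01 m and z of tester_mid in the frame of rest_seat between 0.005 and 0.0125 m and angle between tester_mid's own z axis and vertical below 0.1 rad and angle between the x axis of tester_mid and the x axis of rest_seat, either way round below 0.15 rad and contact force between tester and the arm below 0.1 N and contact force between tester and the fingers below 0.1 N and linear speed of tester below 0.03 m/s), for 0.2 s.
2. the loose bolt has been found: tapped, it has sunk (value of joint any of bolt_a, bolt_b, bolt_c above 0.0045 m), for 0.1 s.
At the end, for the whole second after the job is handed in: Fingers hold the sunk bolt's cover still at 0.75 rad or more, touching with over 0.3 N; its bolt is down over 4.5 mm; other covers under 0.15 rad; tester untouched in its rest, level, within 25 mm along, 10 mm across and 0.15 rad of the channel (x of tester_mid in the frame of rest_seat between -0.025 and 0.025 m and y of tester_mid in the frame of rest_seat between -0.01 and 0.01 m and z of tester_mid in the frame of rest_seat between 0.005 and 0.0125 m and angle between tester_mid's own z axis and vertical below 0.1 rad and angle between the x axis of tester_mid and the x axis of rest_seat, either way round below 0.15 rad and contact force between tester and the arm below 0.1 N and contact force between tester and the fingers below 0.1 N and ((value of joint bolt_a above 0.0045 m and value of joint cap_a above 0.75 rad and contact force between cap_a and the fingers above 0.3 N and velocity of joint cap_a between -0.15 and 0.15 rad/s and value of joint each of cap_b, cap_c below 0.15 rad) or (value of joint bolt_b above 0.0045 m and value of joint cap_b above 0.75 rad and contact force between cap_b and the fingers above 0.3 N and velocity of joint cap_b between -0.15 and 0.15 rad/s and value of joint each of cap_a, cap_c below 0.15 rad) or (value of joint bolt_c above 0.0045 m and value of joint cap_c above 0.75 rad and contact force between cap_c and the fingers above 0.3 N and velocity of joint cap_c between -0.15 and 0.15 rad/s and value of joint each of cap_a, cap_b below 0.15 rad))); the arm keeps its last pose, push and grip.
It fails at once if a cover is opened (over 0.3 rad) whose bolt has not sunk ((value of joint cap_a above 0.3 rad and value of joint bolt_a below 0.004 m) or (value of joint cap_b above 0.3 rad and value of joint bolt_b below 0.004 m) or (value of joint cap_c above 0.3 rad and value of joint bolt_c below 0.004 m)).
It fails at once if a bystander is moved more than 30 mm (distance of any of battery, adapter, probe_cap from where it was at the start of the episode above 0.03 m).
It also fails if it takes over 51 s, if anything falls off the work surface, if the arm or the gripper's body presses on something with over 40 N, if the wrist force passes 120 N, or if a joint passes its speed limit or range.

## Robot

A 6-joint arm with a two-finger parallel gripper is mounted at the origin on the work surface. World frame = base frame: x ahead of the robot, y to its left, z up, the work surface at z = 0. Lengths are in m, angles in rad, forces in N, time in s.
With the tool pointing down it reaches from about 0.325 to 1 m from the base axis. Payload 5.1 kg.
Tool frame: the origin (TCP) lies midway between the tips of the shut fingers; the grasp point (between the pads) lies 19 mm behind it; z points along the fingers, y is the line along which they close (so a half turn about z gives the same grasp; the last joint's range is limited). The gripper opens to 85 mm and grips with 20 to 120 N. Pads are 22 mm wide; open, the fingers measure 114 mm over their backs; the gripper's body (76 mm by 85 mm) begins 54 mm behind the grasp point. The pads swing forward as they close: fully open they stand 13 mm farther back than shut.
Start: joints at [1.243, 0.124, 1.65, -0, 1.367, -0.083], TCP at [0.158, 0.631, 0.231] pointing down, gripper open.
Joint ranges: [-2.61, 2.61], [-1.02, 2.33], [0.03, 2.71], [-1.35, 4.49], [0.32, 2.68], [-2.91, 2.91]. Speed limits (rad/s): [2.57, 2.57, 3.14, 3.14, 3.14, 3.14].

## Interface

Orientations are given as a 3x3 rotation matrix whose columns are the frame's x, y, z axes.
In Python, from cell import monitor, viewer, env, nets gives the robot as it stands.
- The arm moves only by the shell command python3 -m jog 'ROWS' [FORCE]. ROWS is JSON, one flat list of numbers, 7 for each row, row after row: the turn, a rotation vector about the tool's x, y, z in degrees, then the shift along the tool's x, y, z in cm, then the opening, from 0 (shut) to 1 (fully open). A call has 1 to 20 rows; each row is the pose to reach, as a shift and turn from the pose commanded when the call began, along the tool's axes at that moment; what a row does not reach only later rows make up. A row lasts 1/10 s, in which the tool goes at most 50 mm and 8.59 degrees, less where a joint would pass 70% of its speed; a pose out of reach is approached as far as the arm can. A call with a gripper value outside its range is refused whole. The fingers move at their own pace and stop on an object; FORCE is the grip in N (left out, the last holds). Time passes only in rows, so rows that repeat a pose let the fingers close. It gives the time, the measured TCP pose, the force, the opening and the grip force at its end, in the units of the state.
- monitor.get_obs(): the state, without advancing time (a new reading comes with each control period).
- viewer.grab_frame(name): name is "scene" or "side" or "wrist"; returns a dict with "frame" (384x512x3 uint8, red, green, blue), "vfov" (degrees; the focal length in pixels is half the picture's height over the tangent of half this angle, whatever the lens; pixels are square), "cx", "cy" (the principal point, pixels), "extrinsics" (4x4, takes a point from camera to world coordinates); the wrist camera has in their place "tool_from_camera" (4x4, takes a point from camera to tool coordinates, whose origin is the TCP and whose axes are the flange's). Camera axes: x right, y down, z forward; pixel columns grow to the right and rows downward; lengths in m; the calibration is good to about 2 mm. A picture is of the moment at which its call begins: read the wrist's pose just before it. There is no depth.
- env.finish_job(): hands the job in; it is judged then, once.
Trained networks look in a picture, given as the dict that the camera call returned (one of the last four; its "shot" number tells which), for a name from the list of things; names that differ only in an ending like _2 or _b are one class to them, and where a whole thing is asked for, a point or a joint stands for the part that bears it (a point fixed in the world has none). Each returns a list of dicts, best first, with "score" (0 to 1); they miss things now and then, are a little off and sometimes report something else, mostly with a low value. They report only what shows in the picture. A call takes as long as a camera call.
- nets.recognise(target, picture): "point" ([x, y, z] in m, in world coordinates, good to about 4 mm: the middle of the surface that is visible of it).
- nets.outline_of(target, picture): "pixels" (384x512 bool, what is visible of it).
The state is a dict: "t": time; "joints": joint angles; "joint_vel": joint speeds; "joint_torque": joint torques, N m; "tcp_pos": TCP position; "tcp_rot": TCP orientation; "ft_force": force on the tool from outside, world axes, zero at the start; "wrist_torque": the same for the moment, N m; "opening": opening from 0.0 (shut) to 1.0 (fully open); "grip_force": force on a finger pad.
Only numpy, scipy, OpenCV 4.12 (cv2) and the standard library are available. Lean on these libraries where they do the work, as an engineer would, in place of code of your own. Each camera call takes 0.05 s, during which the arm holds its last target. There are 200 camera calls.

## Working session

There is one attempt and no reset: what is moved stays moved. The work goes in short steps, Python scripts to look and compute and a shell command to move; the robot and the scene stay as the last step left them, time stands still between calls to the robot, and variables do not carry over. Pictures are saved under pics/ and viewed, at most 11 in all, crops included, and the job is handed in when it is done.

```bash
ls; mkdir -p pics; cat > h.py <<'E'
import numpy as np, cv2, json
from cell import monitor, viewer, env, nets
def shot(n,save=None):
    o=monitor.get_obs(); p=viewer.grab_frame(n)
    if save: cv2.imwrite('pics/'+save,p['frame'][:,:,::-1])
    return o,p
def K(p):
    h,w=p['frame'].shape[:2]; f=h/2/np.tan(np.radians(p['vfov'])/2); return f,p['cx'],p['cy']
def ext(o,p):
    if 'extrinsics' in p: return np.array(p['extrinsics'])
    T=np.eye(4);T[:3,:3]=o['tcp_rot'];T[:3,3]=o['tcp_pos'];return T@np.array(p['tool_from_camera'])
def back(o,p,uv,z):
    f,cx,cy=K(p);E=ext(o,p);d=E[:3,:3]@np.array([(uv[0]-cx)/f,(uv[1]-cy)/f,1]);c=E[:3,3]
    return c+d*(z-c[2])/d[2]
def proj(o,p,X):
    f,cx,cy=K(p);E=ext(o,p);q=E[:3,:3].T@(np.array(X)-E[:3,3]);return np.array([cx+f*q[0]/q[2],cy+f*q[1]/q[2]])
def rows(X):  # world target pos -> tool cm
    o=monitor.get_obs();return np.array(o['tcp_rot']).T@(np.array(X)-o['tcp_pos'])*100
E
python3 - <<'E'
from h import *
o=monitor.get_obs();print(o['t'],np.round(o['tcp_rot'],3).tolist(),o['tcp_pos'])
for n in ['scene','side']:
    o,p=shot(n,n+'0.png')
    print(n,'cam at',ext(o,p)[:3,3].round(3))
    for t in ['bolt_a_head','lug_a','tester','rest_seat','unit','battery','adapter','probe_cap']:
        print(t,[(np.round(r['point'],3).tolist(),round(r['score'],2)) for r in nets.recognise(t,p)][:4])
E
```

```text
pics
0.0 [[-0.97, 0.242, -0.001], [0.242, 0.97, -0.002], [0.0, -0.002, -1.0]] [0.15735196 0.63004647 0.23007514]
scene cam at [1.524 0.168 0.937]
bolt_a_head []
lug_a [([0.603, -0.044, 0.055], 0.87), ([0.59, -0.183, 0.06], 0.72), ([0.595, -0.112, 0.057], 0.67)]
tester [([0.524, -0.095, 0.081], 0.8), ([0.591, -0.185, 0.056], 0.49)]
rest_seat [([0.543, 0.294, 0.011], 0.85)]
unit [([0.61, -0.108, 0.051], 0.87)]
battery [([0.487, -0.377, 0.01], 0.92)]
adapter [([0.798, 0.067, 0.016], 0.58), ([0.527, 0.448, 0.01], 0.31)]
probe_cap [([0.523, -0.098, 0.082], 0.45)]
side cam at [ 0.48  -0.99   1.219]
bolt_a_head [([0.571, -0.146, 0.052], 0.57)]
lug_a [([0.601, -0.12, 0.06], 0.79), ([0.594, -0.19, 0.057], 0.66)]
tester [([0.513, -0.111, 0.081], 0.68)]
rest_seat [([0.54, 0.289, 0.008], 0.67)]
unit [([0.573, -0.152, 0.05], 0.71)]
battery [([0.478, -0.382, 0.013], 0.98), ([0.587, -0.191, 0.06], 0.71)]
adapter []
probe_cap [([0.589, -0.188, 0.056], 0.33)]
```

```bash
python3 -c "
import cv2,numpy as np
a=cv2.imread('pics/scene0.png');b=cv2.imread('pics/side0.png');cv2.imwrite('pics/both0.png',cv2.resize(np.vstack([a,b]),(800,1200))[:,:]) if 0 else cv2.imwrite('pics/both0.png',cv2.resize(np.hstack([a,b]),(800,300)))"
```

```text
(no output)
```

View pics/scene0.png

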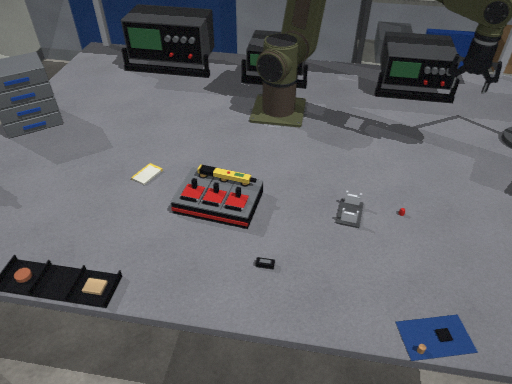

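The scene shows the tester lying on the bolt row at (230,176). The box is at (217,195), the rest at (349,210) with its channel roughly along world x, the probe cap at (402,212), the adapter at (265,263) and the battery at (147,174).

```bash
python3 - <<'E'
from h import *
o,p=shot('wrist');T=np.array(p['tool_from_camera']);print(T.round(3),p['vfov'])
# camera above target: tcp = target - R*camxy
R=np.array(o['tcp_rot'])
for t in [(0.54,0.29,0.30),(0.555,-0.10,0.32)]:
    c=R@T[:3,3];X=np.array(t)-[c[0],c[1],0];print(X.round(3),rows(X).round(1))
E
```

```text
[[-0.    -0.96  -0.281  0.07 ]
 [ 1.    -0.     0.     0.   ]
 [-0.    -0.281  0.96  -0.142]
 [ 0.     0.     0.     1.   ]] 63.09699953085532
[0.608 0.273 0.3  ] [-52.3 -23.8  -6.9]
[ 0.623 -0.117  0.32 ] [-63.2 -61.3  -8.9]
```

```bash
python3 -m jog '[0,0,0,-40.8,-25.9,-7,1, 0,0,0,-40.8,-25.9,-7,1, 0,0,0,-40.8,-25.9,-7,1, 0,0,0,-40.8,-25.9,-7,1, 0,0,0,-40.8,-25.9,-7,1, 0,0,0,-40.8,-25.9,-7,1, 0,0,0,-40.8,-25.9,-7,1, 0,0,0,-40.8,-25.9,-7,1, 0,0,0,-40.8,-25.9,-7,1, 0,0,0,-40.8,-25.9,-7,1, 0,0,0,-40.8,-25.9,-7,1, 0,0,0,-40.8,-25.9,-7,1, 0,0,0,-40.8,-25.9,-7,1]'
python3 - <<'E'
from h import *
o,p=shot('wrist','rest1.png')
for t in ['rest_seat','probe_cap']:
  print(t,[(np.round(r['point'],3).tolist(),round(r['score'],2)) for r in nets.recognise(t,p)][:4])
print(o['tcp_pos'],o['t'])
E
```

```text
t: 2.25
tcp_pos: [0.4899, 0.281, 0.301]
tcp_rot: [[-0.97, 0.242, -0.001], [0.242, 0.97, 0.0], [0.001, -0.0, -1.0]]
ft_force: [-0.9, 0.9, 0.1]
opening: 1.002
grip_force: 0.0
rest_seat [([0.545, 0.298, 0.007], 0.84), ([0.595, -0.105, 0.059], 0.29)]
probe_cap [([0.515, 0.448, 0.017], 0.46)]
[0.48994744 0.28101811 0.30097799] 2.25
```

View pics/rest1.png

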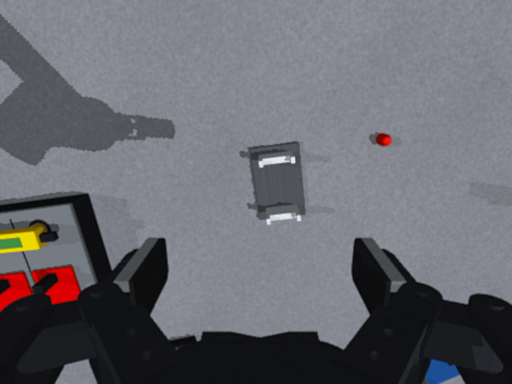

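The rest's foot plate is centred near (277,181) with white saddles at (277,160) and (283,218). The probe cap is at (384,140), and the box with the tester is at lower left.

```bash
python3 - <<'E'
from h import *
o=monitor.get_obs();p=viewer.grab_frame('wrist');im=p['frame']
r=nets.outline_of('rest_seat',p)[0];m=r['pixels'].astype(np.uint8)
cnt=max(cv2.findContours(m,0,2)[0],key=cv2.contourArea)
print('plate rect',cv2.minAreaRect(cnt))
w=((im.min(2)>165)).astype(np.uint8);w[:130]=0;w[240:]=0;w[:,:230]=0;w[:,330:]=0
n,l,s,c=cv2.connectedComponentsWithStats(w)
for i in range(1,n):
    if s[i,4]>5: print(s[i],c[i].round(1),back(o,p,c[i],.046)[:2].round(4))
cr=cv2.resize(im[130:235,230:325],None,fx=5.5,fy=5.5,interpolation=cv2.INTER_NEAREST);cv2.imwrite('pics/restcrop.png',cr[:,:,::-1])
E
```

```text
plate rect ((277.8538818359375, 182.83078002929688), (77.5217056274414, 51.10231018066406), 82.87498474121094)
[259 156  36  12 197] [275.1 160.7] [0.5075 0.2979]
[266 213  35  12 176] [281.4 217.6] [0.5865 0.2884]
```

View pics/restcrop.png

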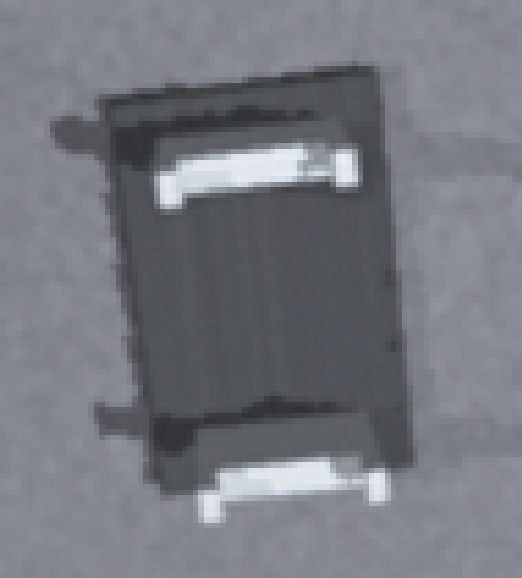

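The crop shows the prong tops of both saddles: (172,187) and (347,167) on the near one, (211,505) and (378,486) on the far one. I'll turn those into a seat pose.

```bash
python3 - <<'E'
from h import *
o=monitor.get_obs();p=viewer.grab_frame('wrist')
P=[back(o,p,(230+x/5.5,130+y/5.5),.052)[:2] for x,y in [(172,187),(347,167),(211,505),(378,486)]]
print(np.round(P,4))
a,b,c,d=P;m=(a+b+c+d)/4;ax=(c+d-a-b)/2;print('seat',m,'len',np.linalg.norm(ax),'widths',np.linalg.norm(a-b),np.linalg.norm(c-d),'yaw deg',np.degrees(np.arctan2(ax[1],ax[0])))
for z,c2 in [(0.046,None)]: pass
# go view box
print(rows((0.49,-0.10,0.30)).round(1))
E
```

```text
[[0.5064 0.2797]
 [0.5116 0.3201]
 [0.586  0.2699]
 [0.591  0.3107]]
seat [0.54876456 0.29512425] len 0.08008327403349573 widths 0.04074630958624758 0.04106061307802096 yaw deg -6.896382097359961
[ -9.2 -37.    0.1]
```

```bash
python3 -m jog '[0,0,0,-9.2,-37,0,1, 0,0,0,-9.2,-37,0,1, 0,0,0,-9.2,-37,0,1, 0,0,0,-9.2,-37,0,1, 0,0,0,-9.2,-37,0,1, 0,0,0,-9.2,-37,0,1, 0,0,0,-9.2,-37,0,1, 0,0,0,-9.2,-37,0,1, 0,0,0,-9.2,-37,0,1, 0,0,0,-9.2,-37,0,1]'
python3 - <<'E'
from h import *
o,p=shot('wrist','box1.png')
for t in ['tester','lug_a','bolt_a_head','unit']:
  print(t,[(np.round(r['point'],3).tolist(),round(r['score'],2)) for r in nets.recognise(t,p)][:4])
q=nets.outline_of('tester',p)[0];cnt=max(cv2.findContours(q['pixels'].astype(np.uint8),0,2)[0],key=cv2.contourArea)
r=cv2.minAreaRect(cnt);print(r);B=[back(o,p,u,.082)[:2] for u in cv2.boxPoints(r)];print(np.round(B,4),np.mean(B,0))
print(o['tcp_pos'],o['t'])
E
```

```text
t: 3.55
tcp_pos: [0.4901, -0.1009, 0.3013]
tcp_rot: [[-0.97, 0.244, -0.0], [0.244, 0.97, 0.001], [0.0, 0.001, -1.0]]
ft_force: [0.4, -0.2, -0.5]
opening: 1.001
grip_force: 0.0
tester [([0.513, -0.101, 0.081], 0.6)]
lug_a [([0.589, -0.182, 0.061], 0.96), ([0.602, -0.046, 0.057], 0.87), ([0.596, -0.116, 0.058], 0.63)]
bolt_a_head []
unit [([0.569, -0.112, 0.044], 0.92)]
((269.1705017089844, 174.56558227539062), (24.961307525634766, 157.03182983398438), 83.78436279296875)
[[ 0.4874 -0.1851]
 [ 0.5124 -0.0021]
 [ 0.5428 -0.004 ]
 [ 0.5177 -0.1914]] [ 0.51506497 -0.09565523]
[ 0.49012405 -0.10091713  0.30126642] 3.55
```

View pics/box1.png

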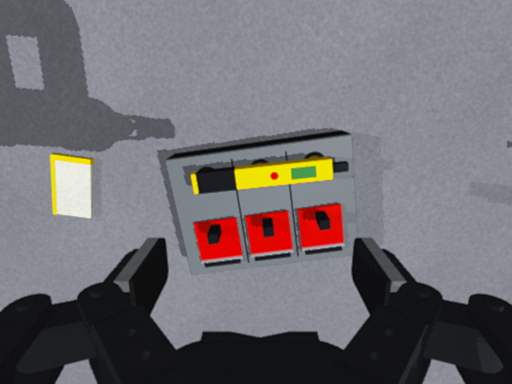

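The tester body runs from (193,181) to (333,170), with its nose to (347,166). The three lugs are at (214,235), (268,227) and (322,219). I'll plan the grasp across the body's middle.

```bash
python3 - <<'E'
from h import *
o,p=shot('wrist');print(np.round(o['joints'],2))
for z in (0.16,0.055): print(rows((0.516,-0.1055,z)).round(2))
# refine: yellow/black body top-face model corners
for c,th in [((0.516,-0.1055),82.4),((0.516,-0.1055),83.5)]:
    a=np.radians(th);e=np.array([np.cos(a),np.sin(a)]);n=np.array([-e[1],e[0]])
    for s,t in [(-1,-1),(1,-1),(1,1),(-1,1)]: print(th,proj(o,p,[*(np.array(c)+s*.085*e+t*.013*n),.082]).round(1))
i=p['frame'][140:210,180:360];cv2.imwrite('pics/tcrop.png',cv2.resize(i,None,fx=4.4,fy=4.4,interpolation=0)[:,:,::-1])
E
```

```text
[-0.31 -0.25  1.89  0.    1.5  -1.64]
[-2.63  0.07 14.14]
[-2.63  0.07 24.64]
82.4 [191.4 195.2]
82.4 [331.5 180.3]
82.4 [330.5 159.1]
82.4 [187.6 174.6]
83.5 [191.8 196.4]
83.5 [331.7 178.9]
83.5 [330.2 157.7]
83.5 [187.7 175.9]
```

View pics/tcrop.png

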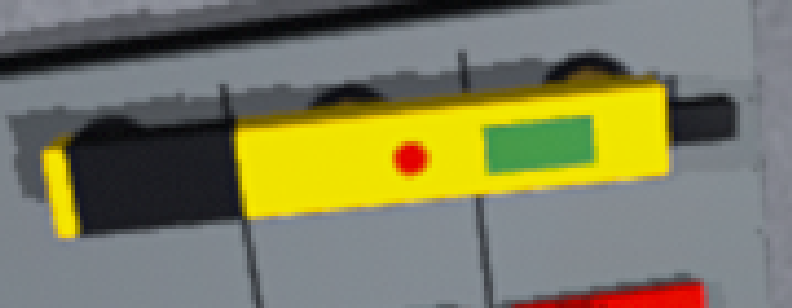

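```bash
python3 -m jog '[0,0,83.5,-2.6,0.1,14,0.6, 0,0,83.5,-2.6,0.1,14,0.6, 0,0,83.5,-2.6,0.1,14,0.6, 0,0,83.5,-2.6,0.1,14,0.6, 0,0,83.5,-2.6,0.1,14,0.6, 0,0,83.5,-2.6,0.1,14,0.6, 0,0,83.5,-2.6,0.1,14,0.6, 0,0,83.5,-2.6,0.1,14,0.6, 0,0,83.5,-2.6,0.1,14,0.6, 0,0,83.5,-2.6,0.1,14,0.6, 0,0,83.5,-2.6,0.1,14,0.6, 0,0,83.5,-2.6,0.1,14,0.6]' 40
python3 - <<'E'
from h import *
o,p=shot('wrist','pre.png');print(rows((0.516,-0.105,0.055)).round(2))
print([proj(o,p,X).round(0) for X in [(0.516,-0.105,0.082)]])
E
```

```text
t: 5.1
tcp_pos: [0.5158, -0.1058, 0.1614]
tcp_rot: [[0.128, 0.992, 0.0], [0.992, -0.128, -0.0], [-0.0, 0.0, -1.0]]
ft_force: [-0.4, -0.6, 0.4]
opening: 0.601
grip_force: 0.0
[9.000e-02 1.000e-02 1.064e+01]
[array([257., 193.])]
```

View pics/pre.png

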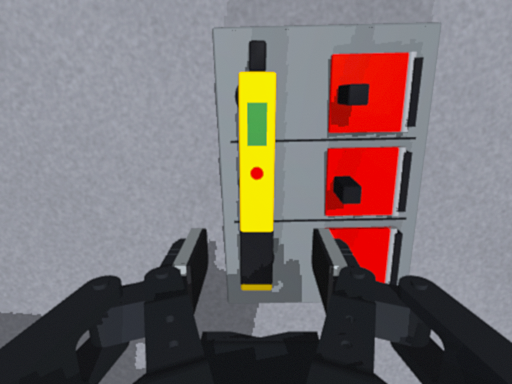

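The tester is centred between the fingers at column 257 and aligned with them, so I'll descend and close.

```bash
python3 -m jog '[0,0,0,0,0,4,0.6, 0,0,0,0,0,7.5,0.6, 0,0,0,0,0,9.5,0.6, 0,0,0,0,0,10.5,0.6, 0,0,0,0,0,10.5,0.6, 0,0,0,0,0,10.5,0.1, 0,0,0,0,0,10.5,0.1, 0,0,0,0,0,10.5,0.1, 0,0,0,0,0,10.5,0.1, 0,0,0,0,0,10.5,0.1]' 40
```

```text
t: 6.15
tcp_pos: [0.5158, -0.1064, 0.0579]
tcp_rot: [[0.131, 0.991, 0.0], [0.991, -0.131, -0.0], [-0.0, 0.0, -1.0]]
ft_force: [-5.7, 1.1, 6.3]
opening: 0.297
grip_force: 44.1
```

```bash
python3 -m jog '[0,0,0,0,0,-3,0.1, 0,0,0,0,0,-7,0.1, 0,0,0,0,0,-10,0.1, 0,0,-90.6,40.2,-2,-10,0.1, 0,0,-90.6,40.2,-2,-10,0.1, 0,0,-90.6,40.2,-2,-10,0.1, 0,0,-90.6,40.2,-2,-10,0.1, 0,0,-90.6,40.2,-2,-10,0.1, 0,0,-90.6,40.2,-2,-10,0.1, 0,0,-90.6,40.2,-2,-10,0.1, 0,0,-90.6,40.2,-2,-10,0.1, 0,0,-90.6,40.2,-2,-10,0.1, 0,0,-90.6,40.2,-2,-10,0.1, 0,0,-90.6,40.2,-2,-10,0.1, 0,0,-90.6,40.2,-2,-10,0.1, 0,0,-90.6,40.2,-2,-10,0.1, 0,0,-90.6,40.2,-2,-10,0.1]'
python3 - <<'E'
from h import *
o,p=shot('wrist','held.png')
R=np.array(o['tcp_rot']);print('heading y',np.degrees(np.arctan2(R[1,1],R[0,1])),rows((0.5488,0.2951,0.034)).round(2))
E
```

```text
t: 7.85
tcp_pos: [0.5487, 0.2949, 0.1566]
tcp_rot: [[-0.993, 0.122, 0.001], [0.122, 0.993, 0.0], [-0.001, 0.0, -1.0]]
ft_force: [0.6, -0.6, -0.6]
opening: 0.293
grip_force: 43.1
heading y 82.99318155838914 [-1.000e-02  2.000e-02  1.225e+01]
```

View pics/held.png

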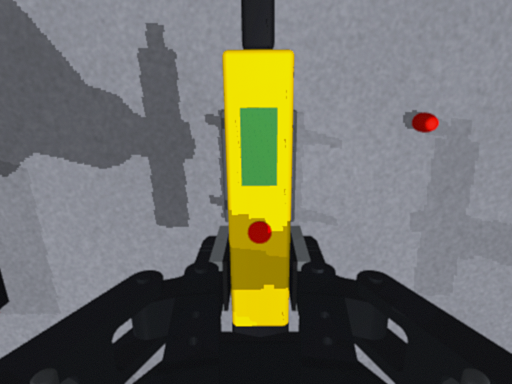

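```bash
python3 - <<'E'
from h import *
o,p=shot('wrist');T=np.array(p['tool_from_camera']);f,cx,cy=K(p)
for z in (-.024,-.020):
  for x in (.085,-.085):
    for y in (-.013,.013):
      q=T[:3,:3].T@(np.array([x,y,z])-T[:3,3]);print(z,x,y,(cx+f*q[0]/q[2]).round(),(cy+f*q[1]/q[2]).round())
E
```

```text
-0.024 0.085 -0.013 222.0 48.0
-0.024 0.085 0.013 297.0 48.0
-0.024 -0.085 -0.013 234.0 416.0
-0.024 -0.085 0.013 286.0 416.0
-0.02 0.085 -0.013 224.0 49.0
-0.02 0.085 0.013 296.0 49.0
-0.02 -0.085 -0.013 234.0 408.0
-0.02 -0.085 0.013 285.0 408.0
```

The tester is held level and centred; its projected corners match the picture to within about 3 px. I'll lower it into the rest.

```bash
python3 -m jog '[0,0,0,0,0,4,0.1, 0,0,0,0,0,8,0.1, 0,0,0,0,0,10,0.1, 0,0,0,0,0,11,0.1, 0,0,0,0,0,11.6,0.1, 0,0,0,0,0,12,0.1, 0,0,0,0,0,12.2,0.1, 0,0,0,0,0,12.2,0.1]'
```

```text
t: 8.75
tcp_pos: [0.5492, 0.2953, 0.0354]
tcp_rot: [[-0.993, 0.121, 0.002], [0.121, 0.993, 0.001], [-0.002, 0.001, -1.0]]
ft_force: [-0.4, -0.5, -1.7]
opening: 0.296
grip_force: 43.0
```

```bash
python3 -m jog '[0,0,0,0,0,0.2,0.1, 0,0,0,0,0,0.3,0.1, 0,0,0,0,0,0.3,0.1]'
```

```text
t: 9.05
tcp_pos: [0.5495, 0.2954, 0.0342]
tcp_rot: [[-0.993, 0.121, 0.002], [0.121, 0.993, 0.001], [-0.002, 0.001, -1.0]]
ft_force: [-3.8, -1.5, 7.6]
opening: 0.292
grip_force: 44.3
```

Contact at z = 34 mm, as predicted. Next I release, rise and look.

```bash
python3 -m jog '[0,0,0,0,0,-0.2,0.1, 0,0,0,0,0,-0.2,0.4, 0,0,0,0,0,-0.2,0.6, 0,0,0,0,0,-0.2,0.6, 0,0,0,0,0,-0.2,0.6, 0,0,0,0,0,-4,0.6, 0,0,0,0,0,-9,0.6, 0,0,0,0,0,-14,0.6, 0,0,0,5,0,-19,0.6, 0,0,0,5,0,-20,0.6, 0,0,0,5,0,-20,0.6]'
python3 - <<'E'
from h import *
o,p=shot('wrist','placed.png')
s=np.array([0.5488,0.2951]);a=np.radians(-6.9);e=-np.array([np.cos(a),np.sin(a)]);n=np.array([-e[1],e[0]])
im=p['frame'].copy()
for u,v in [(-1,-1),(1,-1),(1,1),(-1,1)]:
  q=proj(o,p,[*(s+u*.085*e+v*.013*n),.058]);print(q.round(1))
print(o['tcp_pos'],o['t'])
E
```

```text
t: 10.15
tcp_pos: [0.4997, 0.3025, 0.2369]
tcp_rot: [[-0.993, 0.119, 0.008], [0.119, 0.993, 0.004], [-0.008, 0.005, -1.0]]
ft_force: [-0.2, -0.5, 0.5]
opening: 0.601
grip_force: 0.0
[268.6 274.6]
[270.1 127.6]
[244.4 127.6]
[246.3 274.6]
[0.49966157 0.30245029 0.23693998] 10.15
```

View pics/placed.png

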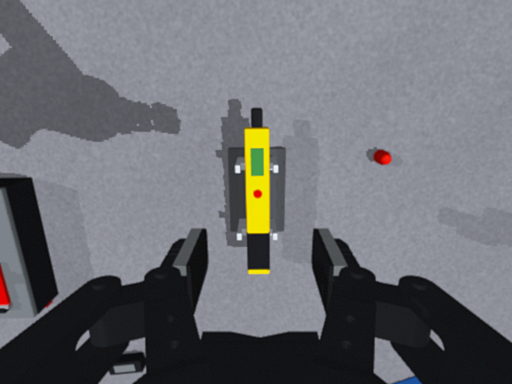

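The tester sits at columns 245–269, rows 127–273, between all four prongs, which matches the predicted outline. Next I go over the box with the fingers shut.

```bash
python3 -m jog '[0,0,0,-2.9,-41,-3,0, 0,0,0,-2.9,-41,-3,0, 0,0,0,-2.9,-41,-3,0, 0,0,0,-2.9,-41,-3,0, 0,0,0,-2.9,-41,-3,0, 0,0,0,-2.9,-41,-3,0, 0,0,0,-2.9,-41,-3,0, 0,0,0,-2.9,-41,-3,0, 0,0,0,-2.9,-41,-3,0, 0,0,0,-2.9,-41,-3,0, 0,0,0,-2.9,-41,-3,0]'
python3 - <<'E'
from h import *
o,p=shot('wrist','bolts.png')
for t in ['bolt_a_head','lug_a']:
  print(t,[(np.round(r['point'],3).tolist(),round(r['score'],2)) for r in nets.recognise(t,p)][:4])
for r in nets.outline_of('bolt_a_head',p)[:4]:
  v,u=np.nonzero(r['pixels']);print(r['score'],u.min(),u.max(),v.min(),v.max(),len(u),back(o,p,(u.mean(),v.mean()),.062).round(4))
print(o['tcp_pos'],o['t'])
E
```

```text
t: 11.3
tcp_pos: [0.478, -0.1089, 0.2597]
tcp_rot: [[-0.993, 0.121, -0.002], [0.121, 0.993, 0.002], [0.003, 0.001, -1.0]]
ft_force: [-0.1, -0.7, 0.6]
opening: 0.003
grip_force: 0.0
bolt_a_head [([0.518, -0.036, 0.067], 0.69)]
lug_a [([0.592, -0.05, 0.056], 0.97), ([0.578, -0.183, 0.059], 0.89), ([0.572, -0.091, 0.059], 0.41)]
0.58 317 335 180 197 251 [ 0.52   -0.0378  0.062 ]
[ 0.47796121 -0.10890655  0.25972382] 11.3
```

View pics/bolts.png

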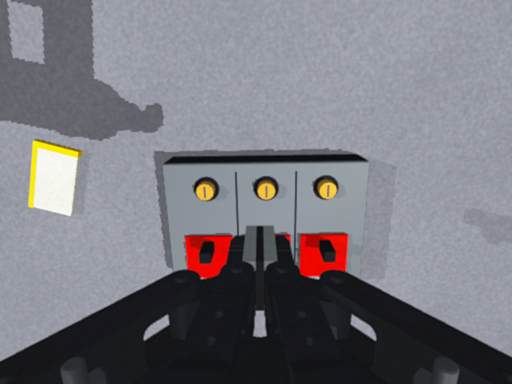

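The brass bolts are at (206,190), (266,189) and (327,187). The battery at (55,177) hasn't moved. I'll take colour centroids.

```bash
python3 - <<'E'
from h import *
o,p=shot('wrist');im=p['frame']
h=cv2.cvtColor(im,cv2.COLOR_RGB2HSV);m=cv2.inRange(h,(12,120,150),(32,255,255));m[:165]=0;m[210:]=0;m[:,:180]=0;m[:,350:]=0
n,l,s,c=cv2.connectedComponentsWithStats(m);B=[]
for i in range(1,n):
  if s[i,4]>50:
    u=s[i,0]+s[i,2]/2-.5,s[i,1]+s[i,3]/2-.5
    B.append(back(o,p,c[i],.064));print(s[i],c[i].round(1),u,B[-1].round(4))
B=np.array(sorted(B,key=lambda b:-b[1]));d=B[0]-B[2];print('sep',np.linalg.norm(d),'yaw',np.degrees(np.arctan2(-d[0],d[1])))
y=d[:2]/np.linalg.norm(d[:2]);x=np.array([y[1],-y[0]])
for k,b in zip('abc',[70,0,-70]):
  c0=B.mean(0)[:2]+y*b/1000
  print(k,'bolt',c0.round(4),rows((*c0,.075)).round(2),'lug',(c0+x*.07).round(4))
E
```

```text
[318 181  18  17 219] [326.5 189.1] (np.float64(326.5), np.float64(189.0)) [ 0.5209 -0.0367  0.064 ]
[195 182  18  18 214] [203.9 190.5] (np.float64(203.5), np.float64(190.5)) [ 0.5061 -0.1747  0.064 ]
[257 182  17  17 228] [265.  189.9] (np.float64(265.0), np.float64(190.0)) [ 0.5136 -0.1059  0.064 ]
sep 0.13878924629030262 yaw -6.146060825745967
a bolt [ 0.521  -0.0362] [-3.39  7.65 18.61] lug [ 0.5906 -0.0437]
b bolt [ 0.5135 -0.1058] [-3.47  0.65 18.61] lug [ 0.5831 -0.1133]
c bolt [ 0.506  -0.1754] [-3.55 -6.35 18.6 ] lug [ 0.5756 -0.1829]
```

```bash
python3 -m jog '[0,0,0,-3.5,0.65,5,0, 0,0,0,-3.5,0.65,10,0, 0,0,0,-3.5,0.65,15,0, 0,0,0,-3.5,0.65,18.3,0, 0,0,0,-3.5,0.65,19,0, 0,0,0,-3.5,0.65,19.6,0, 0,0,0,-3.5,0.65,19.9,0, 0,0,0,-3.5,0.65,20.1,0, 0,0,0,-3.5,0.65,20.1,0]'
```

```text
t: 12.45
tcp_pos: [0.5157, -0.1077, 0.0628]
tcp_rot: [[-0.993, 0.121, 0.005], [0.121, 0.993, -0.001], [-0.005, -0.0, -1.0]]
ft_force: [1.2, 1.6, 1.4]
opening: -0.001
grip_force: 1.3
```

```bash
python3 -m jog '[0,0,0,0,0,0.2,0, 0,0,0,0,0,0.3,0, 0,0,0,0,0,0.3,0, 0,0,0,0,0,0.3,0]'
```

```text
t: 12.85
tcp_pos: [0.5143, -0.1076, 0.0579]
tcp_rot: [[-0.993, 0.121, 0.001], [0.121, 0.993, -0.001], [-0.001, -0.001, -1.0]]
ft_force: [2.2, -0.3, 2.5]
opening: -0.002
grip_force: 1.3
```

```bash
python3 -m jog '[0,0,0,0,0,0.2,0, 0,0,0,0,0,0.4,0, 0,0,0,0,0,0.4,0, 0,0,0,0,0,0.4,0]'
```

```text
t: 13.25
tcp_pos: [0.5144, -0.1076, 0.0559]
tcp_rot: [[-0.993, 0.12, 0.0], [0.12, 0.993, -0.0], [-0.0, -0.0, -1.0]]
ft_force: [-5.3, 0.7, 17.6]
opening: 0.002
grip_force: 8.6
```

Bolt b went down 8 mm to a firm stop with the top at 56 mm, so it is the loose one. I'll rise, check it and line up on lug b.

```bash
python3 -m jog '[0,0,0,0,0,-5,0, 0,0,0,0,0,-9,0.4, 0,0,0,-3,-0.2,-11,0.5, 0,0,0,-4,-0.4,-11,0.5, 0,0,0,-4,-0.4,-11,0.5, 0,0,0,-4,-0.4,-11,0.5]' 30
python3 - <<'E'
from h import *
o,p=shot('wrist','lug.png')
print([(np.round(r['point'],3).tolist(),round(r['score'],2)) for r in nets.recognise('lug_a',p)][:4])
im=p['frame'].copy()
for X in [(0.5831,-0.1133,.0895),(0.5831,-0.1133,.0575),(.5135,-.1058,.064),(.5135,-.1058,.056)]: print(proj(o,p,X).round(1))
print(rows((0.5831,-0.1133,.0645)).round(2),o['tcp_pos'])
E
```

```text
t: 13.85
tcp_pos: [0.5508, -0.1155, 0.1601]
tcp_rot: [[-0.993, 0.121, -0.006], [0.121, 0.993, 0.002], [0.006, 0.001, -1.0]]
ft_force: [-0.2, -0.6, -0.7]
opening: 0.501
grip_force: 0.0
[([0.574, -0.183, 0.059], 0.94), ([0.596, -0.114, 0.057], 0.84), ([0.591, -0.045, 0.055], 0.62)]
[267.7 236.8]
[266.6 220.3]
[266.1 137.7]
[265.9 136.4]
[-3.23  0.59  9.58] [ 0.55077169 -0.11547241  0.1601004 ]
```

View pics/lug.png

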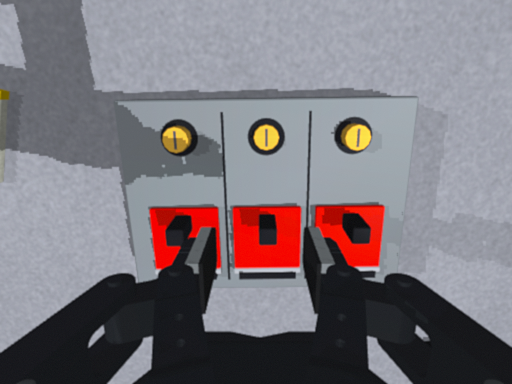

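The middle bolt at (266,137) sits visibly lower in its ring than the other two. Lug b's top at (268,236) is where predicted, so I'll descend and pinch.

```bash
python3 -m jog '[0,0,0,-3.2,0.6,1,0.5, 0,0,0,-3.2,0.6,4,0.5, 0,0,0,-3.2,0.6,7,0.5, 0,0,0,-3.2,0.6,9,0.5, 0,0,0,-3.2,0.6,9.5,0.5, 0,0,0,-3.2,0.6,9.5,0.05, 0,0,0,-3.2,0.6,9.5,0.05, 0,0,0,-3.2,0.6,9.5,0.05, 0,0,0,-3.2,0.6,9.5,0.05, 0,0,0,-3.2,0.6,9.5,0.05]' 30
```

```text
t: 14.95
tcp_pos: [0.5858, -0.1137, 0.0693]
tcp_rot: [[-0.993, 0.12, 0.001], [0.12, 0.993, 0.0], [-0.001, 0.0, -1.0]]
ft_force: [-1.2, 2.8, 2.1]
opening: 0.152
grip_force: 32.3
```

```bash
python3 -m jog '[0,0,0,-0.3,0,-0.4,0.05, 0,0,0,-0.56,0,-0.77,0.05, 0,0,0,-0.9,0,-1.1,0.05, 0,0,0,-1.25,0,-1.44,0.05, 0,0,0,-1.65,0,-1.7,0.05, 0,0,0,-2.05,0,-1.97,0.05, 0,0,0,-2.05,0,-1.97,0.05]'
```

```text
t: 15.65
tcp_pos: [0.6064, -0.1161, 0.0881]
tcp_rot: [[-0.993, 0.121, 0.001], [0.121, 0.993, 0.001], [-0.0, 0.001, -1.0]]
ft_force: [-0.0, 4.8, -5.6]
opening: 0.154
grip_force: 29.8
```

```bash
python3 -m jog '[0,0,0,-0.44,0,-0.2,0.05, 0,0,0,-0.88,0,-0.39,0.05, 0,0,0,-1.34,0,-0.52,0.05, 0,0,0,-1.81,0,-0.62,0.05, 0,0,0,-2.3,0,-0.67,0.05, 0,0,0,-2.77,0,-0.68,0.05, 0,0,0,-3.24,0,-0.65,0.05, 0,0,0,-3.24,0,-0.65,0.05, 0,0,0,-3.24,0,-0.65,0.05]'
python3 - <<'E'
from h import *
o,p=shot('wrist','open.png')
o2,s=shot('side','open_s.png')
f=s['frame']
u=proj(o2,s,(0.6,-0.11,0.08)).astype(int);print(u)
c=f[max(0,u[1]-50):u[1]+50,max(0,u[0]-65):u[0]+65]
a=cv2.resize(c,(390,300));b=cv2.resize(p['frame'],(400,300));cv2.imwrite('pics/open2.png',np.hstack([a,b])[:,:,::-1])
E
```

```text
t: 16.55
tcp_pos: [0.6382, -0.1196, 0.0951]
tcp_rot: [[-0.993, 0.121, -0.0], [0.121, 0.993, 0.001], [0.0, 0.001, -1.0]]
ft_force: [-3.9, 5.8, -2.8]
opening: 0.156
grip_force: 29.4
[255 221]
```

View pics/open2.png

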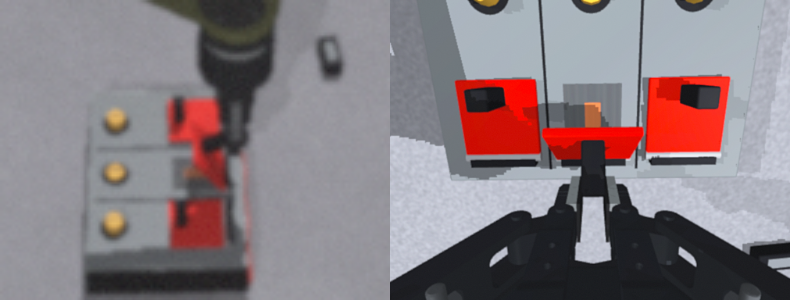

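The middle cover stands open at about 60–65° (right half, around (592,145)) with its lug pinched between the fingers. Both other covers are shut. I'll settle briefly and hand in.

```bash
python3 -m jog '[0,0,0,0,0,0,0.05, 0,0,0,0,0,0,0.05, 0,0,0,0,0,0,0.05, 0,0,0,0,0,0,0.05]'; python3 -c "
from cell import env;print(env.finish_job())"
```

```text
t: 17.05
tcp_pos: [0.638, -0.1196, 0.0951]
tcp_rot: [[-0.993, 0.121, -0.0], [0.121, 0.993, 0.001], [0.0, 0.001, -1.0]]
ft_force: [-4.2, 6.2, -2.4]
opening: 0.155
grip_force: 29.4
the job is handed in; nothing more can be done
None
```

I handed the job in at 17 s of the 51 s allowed, with no verdict returned: the tester is seated level in its rest, the middle bolt was the loose one (sunk about 8 mm), and the gripper is holding its cover open at about 60–65°, with the other two covers shut.

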